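# Put the painted tile on show in the acrylic case and lower the lid

### The job

Put the little painted tile on show: lift it out of the slotted stand on the turntable and set it down gently in the open clear case, picture towards the case's front (the side the lid's pull comes down on), its foot on the case floor between the low brass ledge and the brass rest and its back leaning squarely against the rest. Then lower the lid gently until it is fully closed, without letting it drop or slamming it. Leave the vase, paperweight, elephant and keyring where they are.

Things in the scene. Friction and masses are not known exactly. Their poses are not given: they have to be found in the camera images.
- tile: Loose painted ceramic tile, 10 mm thick (x), 56 mm wide (y), 90 mm tall (z), about 120 g; white with a blue picture panel on its front face (-x). Origin: centre of its lower edge face. At the start it stands upright in the stand's slot, picture roughly towards the robot.
- turntable: Fixed (locked, does not turn) grey plastic turntable, disc 280 mm across, top 28 mm above the work surface; origin at the centre of its underside. A pale wooden stand is fixed on it, centred at x=-30 mm in its frame: 36 mm (x) by 76 mm (y), its top 48 mm above the work surface, with a slot along y, 14 mm wide, whose floor is 34 mm above the work surface; the tile stands in this slot.
- case: Fixed clear acrylic display case, 150 mm (x) by 220 mm (y), rim 110 mm high, walls 4 mm; origin at the centre of its underside, front is -x (towards the robot, give or take the yaw). Dark wood floor whose top is at z=12 mm. On the floor a low brass ledge, 8 mm high and 60 mm long (y), from x=-52 to x=-46 mm; the tile's foot goes behind it (+x). Hinge along y at the back rim (x=+75 mm).
- rest: Brass upright plate fixed in the case, the tile's support: 8 mm thick (x), 40 mm wide (y), 50 mm tall; origin at the centre of its foot, at x=-2, y=0, z=12 mm in the case frame. Its front face is thus at x=-6 mm and its top at z=62 mm of the case. With its foot between ledge and rest the tile leans back about 10 to 35 degrees.
- lid (a joint): Angle of the clear lid (150 mm by 220 mm, 5 mm thick, 170 g, silver edges), rad: 0 = closed on the rim, 1.57 = upright, 1.75 = open stop, leaning slightly backwards. It starts open (1.5 to 1.75). The hinge has light friction: left alone, the lid stays where it is above about 1 rad, and below that it falls shut by its own weight, with a slam unless it is held almost all the way down.
- lid_pull (a point): Centre of the dark wooden barrel pull on the lid: 28 mm long along the hinge direction (case y), 16 mm diameter, flat ends, on a strap 14 mm wide, 26 mm beyond the lid's free edge and 176 mm from the hinge axis. It can be pinched by its two ends and turns between the fingers. At lid angle q it is at x=75-176cos(q), z=112.5+176sin(q) mm in the case frame.
- lid_hinge (a point): Point on the lid's hinge axis, mid-width: x=75, y=0, z=112.5 mm in the case frame; its axes are those of the case, the hinge axis is y.
- vase: Loose red ceramic vase on the turntable, 58 mm across, 100 mm tall; origin at its underside. Leave it.
- paperweight: Loose green glass paperweight on the turntable, 52 mm across, 41 mm tall; origin at its underside. Leave it.
- elephant: Loose wooden elephant on the turntable, about 75 mm long (x), 57 mm tall; origin at its underside. Leave it.
- keyring: Loose chrome keyring with a key lying on the turntable, 32 mm ring, 73 mm long in all, 4 mm thick; origin at the ring's centre, key to its +y. Leave it.

How it is judged:
By the outcome, as a careful person would: the job done as asked, in the order asked, and still so for the second after the job is handed in, with the robot touching nothing.
It also fails if it takes over 64 s, if anything falls off the work surface, if the arm or the gripper's body presses on something with over 40 N, if the wrist force passes 120 N, or if a joint passes its speed limit or range.

### The arm

A 7-joint arm with a two-finger parallel gripper is mounted at the origin on the work surface. World frame = base frame: x ahead of the robot, y to its left, z up, the work surface at z = 0. Lengths are in m, angles in rad, forces in N, time in s.
With the tool pointing down it reaches from about 0.425 to 0.875 m from the base axis. Payload 4.7 kg.
Tool frame: the origin (TCP) lies at the very end of the fingers, on their centre line; the grasp point (between the pads) lies 19 mm behind it; z points along the fingers, y is the line along which they close (so a half turn about z gives the same grasp; the last joint's range is limited). The gripper opens to 87 mm and grips with 3 to 60 N. Pads are 19 mm wide; open, the fingers measure 117 mm over their backs; the gripper's body (75 mm by 190 mm) begins 51 mm behind the grasp point.
Start: joints at [-1.302, 0.321, -0.07, 1.45, 0.023, 1.371, -0.057], TCP at [0.164, 0.629, 0.223] pointing down, gripper open.
Joint ranges: [-2.86, 2.86], [-0.3, 2.09], [-1.38, 1.24], [0.06, 2.45], [-1.56, 4.7], [0.09, 2.05], [-2.69, 2.69]. Speed limits (rad/s): [2.57, 2.57, 3.14, 3.14, 3.14, 3.14, 3.14].

### API

Orientations are given as a rotation vector (axis times angle).
In Python, from bench import ctrl gives the robot as it stands.
- The arm moves only by the shell command python3 -m jog 'ROWS' [FORCE]. ROWS is JSON, a list that holds one entry, the list of rows, each a list of 7 numbers: the shift along the tool's x, y, z in mm, then the turn, a rotation vector about the tool's x, y, z in degrees, then the finger opening in mm, from 0 to 87. A call has 1 to 10 rows; each row is the pose to reach, as a shift and turn from the pose commanded when the call began, along the tool's axes at that moment; what a row does not reach only later rows make up. A row lasts 1/10 s, in which the tool goes at most 50 mm and 8.59 degrees, less where a joint would pass 70% of its speed; a pose out of reach is approached as far as the arm can. A call with a gripper value outside its range is refused whole. The fingers move at their own pace and stop on an object; FORCE is the grip in N (left out, the last holds). Time passes only in rows, so rows that repeat a pose let the fingers close. It gives the time, the measured TCP pose, the force, the opening and the grip force at its end, in the units of the state.
- ctrl.get_state(): the state, without advancing time (a new reading comes with each control period).
- ctrl.get_image(name): name is "scene" or "top"; returns a dict with "image" (480x640x3 uint8, red, green, blue), "depth" (480x640 float32, m along the optical axis (not along the pixel's ray), 0 where there is no reading), "fov_y" (degrees; the focal length in pixels is half the picture's height over the tangent of half this angle, whatever the lens; pixels are square), "cx", "cy" (the principal point, pixels), "rvec" (rotation vector, rad) and "tvec" (3), from world to camera coordinates, as OpenCV has them. Camera axes: x right, y down, z forward; pixel columns grow to the right and rows downward; lengths in m; the calibration is good to about 2 mm. A picture is of the moment at which its call begins.
- ctrl.close_job(): hands the job in; it is judged then, once.
The state is a dict: "time": time; "joint_positions": joint angles; "qd": joint speeds; "joint_torque": joint torques, N m; "position": TCP position; "tool_rot": TCP orientation; "ft_force": force on the tool from outside, world axes, zero at the start; "torque": the same for the moment, N m; "grip_width": opening from 0.0 (shut) to 1.0 (fully open); "grip_force": force on a finger pad.
Only numpy, scipy, OpenCV 4.12 (cv2) and the standard library are available. Lean on these libraries where they do the work, as an engineer would, in place of code of your own. Each camera call takes 0.05 s, during which the arm holds its last target. There are 200 camera calls.

## Working session

There is one attempt and no reset: what is moved stays moved. The work goes in short steps, Python scripts to look and compute and a shell command to move; the robot and the scene stay as the last step left them, time stands still between calls to the robot, and variables do not carry over. Pictures are saved under pics/ and viewed, at most 10 in all, crops included, and the job is handed in when it is done.

```bash
mkdir -p pics; ls; cat > h.py <<'E'
import numpy as np, cv2, pickle
from bench import ctrl
def snap(n,tag):
    d=ctrl.get_image(n); cv2.imwrite(f'pics/{tag}.png',d['image'][:,:,::-1]); pickle.dump(d,open(f'pics/{tag}.pkl','wb')); return d
def load(tag): return pickle.load(open(f'pics/{tag}.pkl','rb'))
def cam(d):
    f=240/np.tan(np.radians(d['fov_y'])/2); K=np.array([[f,0,d['cx']],[0,f,d['cy']],[0,0,1]]); R=cv2.Rodrigues(np.array(d['rvec'],float))[0]; return K,R,np.array(d['tvec'],float).ravel()
def ray(d,u,v):
    K,R,t=cam(d); r=R.T@np.linalg.solve(K,[u,v,1]); return -R.T@t,r
def atz(d,u,v,z):
    o,r=ray(d,u,v); return o+r*(z-o[2])/r[2]
def dep(d,u,v):
    o,r=ray(d,u,v); return o+r*d['depth'][int(round(v)),int(round(u))]
def proj(d,P):
    K,R,t=cam(d); p=(K@(R@np.atleast_2d(P).T+t[:,None])).T; return p[:,:2]/p[:,2:]
E
python3 - <<'E'
from h import *
a=snap('scene','s0');b=snap('top','t0')
for d in(a,b): print(d['fov_y'],d['cx'],d['cy'],ray(d,320,240))
s=ctrl.get_state();print(s)
E
```

```text
pics
43.443062376939984 323.87375421312555 230.15473854580978 (array([1.01107175, 0.69570095, 0.73642891]), array([-0.45361332, -0.65341375, -0.60629519]))
51.57781151711844 322.9719241100424 240.17863726538283 (array([0.34842891, 0.00604805, 0.89597144]), array([ 0.19264097,  0.01979932, -0.98108785]))
{'time': 0.1, 'joint_positions': array([-1.30190675,  0.32174598, -0.07007737,  1.45156562,  0.02260847,
        1.37079784, -0.05690061]), 'qd': array([-0.00042   , -0.00178622,  0.00121028, -0.00328804,  0.00066438,
        0.00113398, -0.00135155]), 'joint_torque': array([-4.61780553e-05, -4.92569411e+01, -4.05704845e-01, -3.13398778e+01,
       -6.41728216e-02,  3.94689047e-02,  8.47664910e-05]), 'position': array([0.1637554 , 0.62851643, 0.22156638]), 'tool_rot': array([-3.99091349e-01, -3.11602249e+00,  2.71152573e-03]), 'ft_force': array([-0.26947465,  0.15132885,  0.47988452]), 'torque': array([ 0.04102052, -0.06442245,  0.04027708]), 'grip_force': 0.0, 'grip_width': 1.0012869537380789}
```

View pics/s0.png

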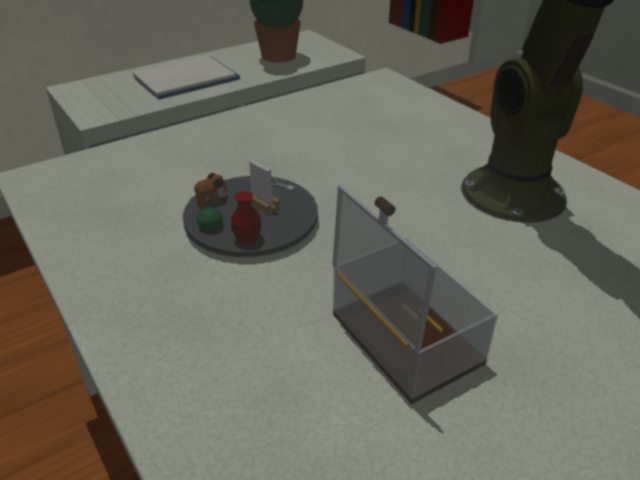

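View pics/t0.png

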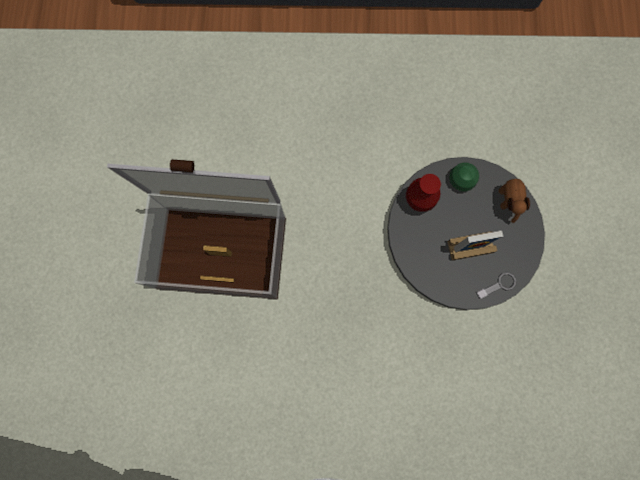

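The scene view shows the case with its lid open (pull at about 384,206) and the turntable with the tile (260,183). The top view shows the case rim around (140–280, 195–293), the ledge at (217,279), the rest at (216,249), the tile's top at (485,238) and the stand at (472,248). Next I'll enlarge the crops.

```bash
python3 - <<'E'
from h import *
a=load('t0')['image'][:,:,::-1]
c1=cv2.resize(a[150:310,100:300],None,fx=4,fy=4,interpolation=cv2.INTER_CUBIC)[:600]
c2=cv2.resize(a[200:300,430:530],None,fx=6,fy=6,interpolation=cv2.INTER_CUBIC)
cv2.imwrite('pics/c1.png',np.clip(c1*1.6,0,255).astype('uint8'));cv2.imwrite('pics/c2.png',c2)
E
```

```text
(no output)
```

View pics/c1.png

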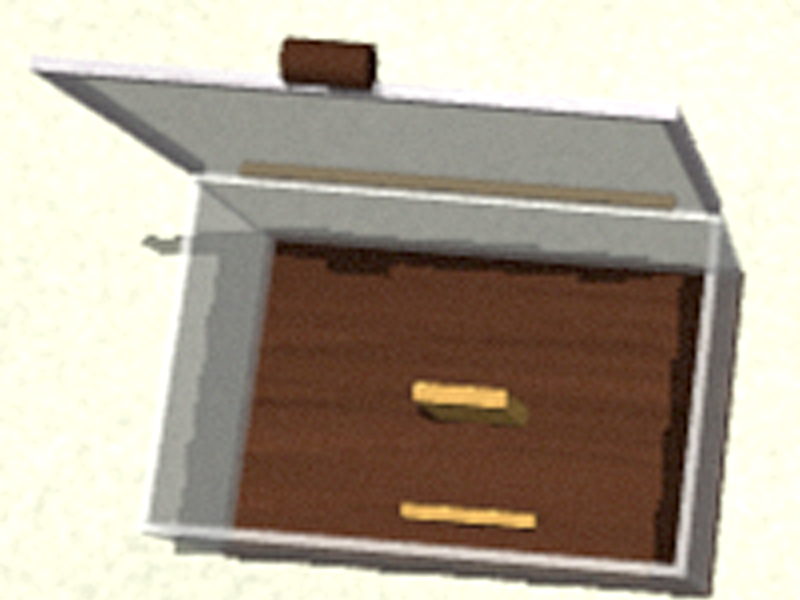

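View pics/c2.png

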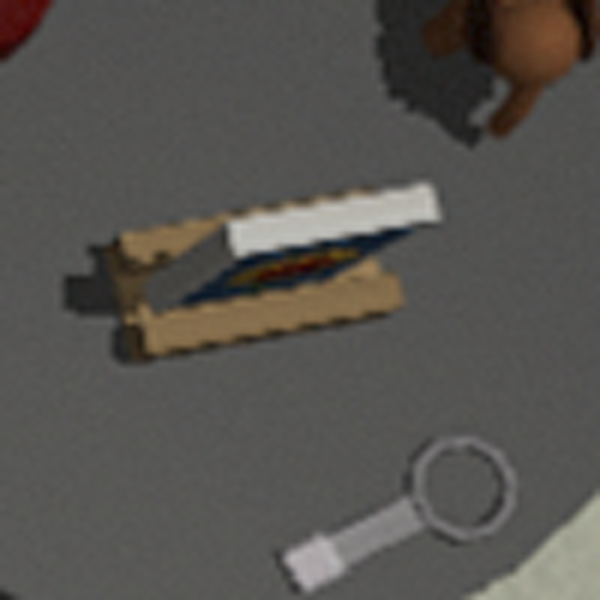

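Crop 1 shows the case's rim corners at (198,180), (718,215), (148,530) and (685,575), the rest's top at (460,393), the ledge at (468,516) and the pull at (328,62). Crop 2 shows the tile's top face with corners (227,225), (432,185), (440,218) and (232,252). The tile's picture faces the robot.

```bash
python3 - <<'E'
from h import *
from scipy.optimize import least_squares
d=load('t0')
p1=lambda X,Y:((X+.5)/4-.5+100,(Y+.5)/4-.5+150)
p2=lambda X,Y:((X+.5)/6-.5+430,(Y+.5)/6-.5+200)
obj=np.array([[75,110,110],[75,-110,110],[-75,110,110],[-75,-110,110],[-2,20,62],[-2,-20,62],[-49,30,20],[-49,-30,20]])/1e3
px=np.array([p1(*q) for q in[(198,180),(718,215),(148,530),(685,575),(414,390),(507,397),(401,510),(535,521)]])
def w(x,P): c,s=np.cos(x[2]),np.sin(x[2]); return P@np.array([[c,s,0],[-s,c,0],[0,0,1]])+[x[0],x[1],0]
r=least_squares(lambda x:(proj(d,w(x,obj))-px).ravel(),[.45,.2,0],loss='soft_l1')
print('case',r.x,np.degrees(r.x[2]),'\n',r.fun.reshape(-1,2).round(1))
# pull
for q in np.arange(1.4,1.76,.05):
    print(q.round(2),proj(d,w(r.x,np.array([[.075-.176*np.cos(q),0,.1125+.176*np.sin(q)]])))[0],end=' ')
print('pull seen',p1(328,62), dep(d,*p1(328,62)))
t=np.array([atz(d,*p2(*q),.124)for q in[(227,225),(432,185),(440,218),(232,252)]])
print(t,t.mean(0)); e=(t[0]+t[3]-t[1]-t[2])/2;print(np.linalg.norm(e),np.degrees(np.arctan2(-e[0],e[1])))
print([dep(d,*p2(*q)) for q in[(330,218)]])
s=np.array([atz(d,*p2(*q),.048)for q in[(140,318),(400,280),(403,303),(148,355)]]);print(s, s.mean(0)); 
print('vase',dep(d,430,182),'pw',dep(d,464,175),'el',dep(d,515,195),'tt',atz(d,466,232,.028))
E
```

```text
case [ 0.49619582  0.20223709 -0.0611564 ] -3.5040034383251566 
 [[-1.1 -2.5]
 [ 1.5 -1. ]
 [-2.7  0.4]
 [ 0.4  0.4]
 [ 0.1  0.3]
 [ 0.   0.4]
 [ 0.2  0. ]
 [ 0.2  0. ]]
1.4 [180.37497425 181.64207917] 1.45 [181.0127097  174.86654032] 1.5 [181.75329767 168.17420289] 1.55 [182.59296667 161.59512724] 1.6 [183.52732671 155.15837609] 1.65 [184.55142216 148.89173874] 1.7 [185.65979189 142.82147997] 1.75 [186.84653521 136.9721182 ] pull seen (181.625, 165.125) [0.55982602 0.19626687 0.2963389 ]
[[ 0.50916423 -0.21134703  0.124     ]
 [ 0.52097835 -0.26568475  0.124     ]
 [ 0.5121138  -0.26735804  0.124     ]
 [ 0.50193598 -0.21240621  0.124     ]] [ 0.51104809 -0.23919901  0.124     ]
0.055740132372677755 11.377486105945032
[array([ 0.51198988, -0.23911435,  0.121985  ])]
[[ 0.49717968 -0.2068375   0.048     ]
 [ 0.50974526 -0.28190358  0.048     ]
 [ 0.50302432 -0.28245503  0.048     ]
 [ 0.48644327 -0.20881346  0.048     ]] [ 0.49909813 -0.2450024   0.048     ]
vase [ 0.59755656 -0.15324384  0.12846438] pw [ 0.63152266 -0.22550367  0.06628897] el [ 0.59225421 -0.30608219  0.08191456] tt [ 0.53835256 -0.23618704  0.028     ]
```

The lid is at about 1.52 rad. The case is at (0.496, 0.202) with yaw -3.5°, and the tile is at (0.511, -0.239) with yaw 11.4°. I'll grip the tile by its side edges with the tool pitched about 25°, so that the tool is vertical when the tile leans.

```bash
cat >> h.py <<'E'
from scipy.spatial.transform import Rotation as Ro
def pose(yaw,pitch):  # tool y = rot z yaw of world y, z down pitched so that fingers point forward(+x) by pitch deg
    B=np.array([[-1,0,0],[0,1,0],[0,0,-1.]])
    return Ro.from_euler('z',yaw,degrees=True)*Ro.from_euler('y',-pitch,degrees=True)*Ro.from_matrix(B)
def to(p,R,grasp=True,back=0,cmd=None):
    s=ctrl.get_state(); p0=s['position'];R0=Ro.from_rotvec(s['tool_rot'])
    if cmd: p0,R0=np.array(cmd[0]),cmd[1]
    p=np.array(p)+R.apply([0,0,(.019 if grasp else 0)-back])
    print((R0.inv().apply(p-p0)*1e3).round(1).tolist(),(R0.inv()*R).as_rotvec(degrees=True).round(1).tolist(),'tcp',p.round(4))
TILE=([.5115,-.239,.099],11.4); CASE=np.array([.4962,.2022,-.0612])
def cw(P):
    c,s=np.cos(CASE[2]),np.sin(CASE[2]);P=np.array(P)/1e3
    return np.array([c*P[0]-s*P[1]+CASE[0],s*P[0]+c*P[1]+CASE[1],P[2]])
E
python3 - <<'E'
from h import *
print(pose(11.4,25).apply([0,0,1]))
to([.42,.2,.40],pose(0,0),False)
to(TILE[0],pose(11.4,25),back=.12)
E
```

```text
[ 0.4142805   0.0835336  -0.90630779]
[-356.0, -350.4, -177.8] [-0.1, -0.0, -14.6] tcp [0.42 0.2  0.4 ]
[-516.8, -770.5, 32.4] [-5.8, -24.6, -25.6] tcp [ 0.4697 -0.2474  0.1905]
```

```bash
python3 -m jog '[[[-80,-80,-150,0,0,-5,87],[-200,-200,-178,0,0,-15,87],[-356,-350,-178,0,0,-15,87],[-356,-350,-178,0,0,-15,87],[-356,-350,-178,0,0,-15,87],[-356,-350,-178,0,0,-15,87],[-356,-350,-178,0,0,-15,87],[-356,-350,-178,0,0,-15,87],[-400,-450,-150,0,0,-15,87],[-440,-550,-120,0,-5,-18,87]]]'; python3 - <<'E'
from h import *
to(TILE[0],pose(11.4,25),back=.12)
E
```

```text
time: 1.1
position: [0.3855, 0.2191, 0.3621]
tool_rot: [-0.085, 3.052, -0.018]
ft_force: [0.2, -0.1, 0.6]
grip_width: 1.002
grip_force: 0.0
[-42.6, -467.9, 182.8] [-3.0, -20.0, -7.8] tcp [ 0.4697 -0.2474  0.1905]
```

```bash
python3 -m jog '[[[-20,-150,0,0,-5,-4,87],[-40,-300,0,-1,-12,-6,87],[-43,-468,80,-3,-20,-8,87],[-43,-468,120,-3,-20,-8,87],[-43,-468,183,-3,-20,-8,87],[-43,-468,183,-3,-20,-8,87],[-43,-468,183,-3,-20,-8,87],[-43,-468,183,-3,-20,-8,87],[-43,-468,183,-3,-20,-8,87],[-43,-468,183,-3,-20,-8,87]]]'; python3 - <<'E'
from h import *
to(TILE[0],pose(11.4,25),back=.12)
E
```

```text
time: 2.1
position: [0.4663, 0.0843, 0.1925]
tool_rot: [-0.282, 2.785, 0.067]
ft_force: [0.2, -1.2, 1.4]
grip_width: 1.001
grip_force: 0.0
[59.4, -325.5, -23.6] [0.8, -5.2, -0.0] tcp [ 0.4697 -0.2474  0.1905]
```

```bash
python3 -m jog '[[[59,-100,-24,1,-5,0,87],[59,-200,-24,1,-5,0,87],[59,-325,-24,1,-5,0,87],[59,-325,-24,1,-5,0,87],[59,-325,-24,1,-5,0,87],[59,-325,-24,1,-5,0,87],[59,-325,-24,1,-5,0,87],[59,-325,-24,1,-5,0,87],[59,-325,-24,1,-5,0,87],[59,-325,-24,1,-5,0,87]]]'; python3 - <<'E'
from h import *
to(TILE[0],pose(11.4,25),back=.0)
d=snap('scene','s1')
d=d['image'][:,:,::-1]; b=snap('top','t1')['image'][:,:,::-1]
c=np.hstack([cv2.resize(d[130:260,170:330],None,fx=2.5,fy=2.5),cv2.resize(b[150:280,400:560],None,fx=2.5,fy=2.5)])
cv2.imwrite('pics/v5.png',c)
E
```

```text
time: 3.1
position: [0.4696, -0.2474, 0.1874]
tool_rot: [-0.261, 2.701, 0.069]
ft_force: [1.1, 0.7, -0.3]
grip_width: 0.998
grip_force: 0.0
[-2.1, -0.8, 117.1] [0.3, -0.4, -0.4] tcp [ 0.5194 -0.2374  0.0818]
```

View pics/v5.png

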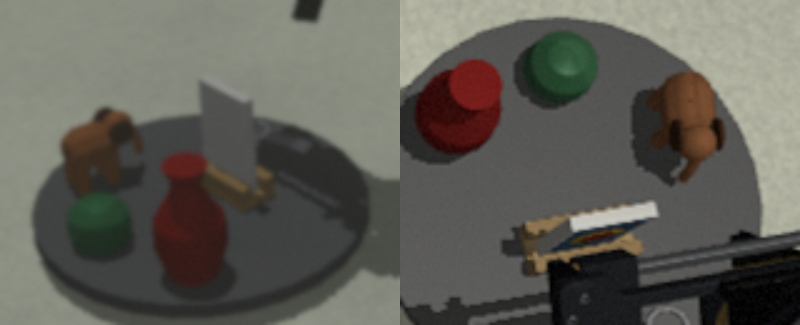

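The scene half shows the tile upright at (228,128), with a fingertip at the top edge (308,8). The top half shows the tile's top at (613,216) and a dark gripper part at (590,290). I'll check that part against the projection.

```bash
python3 - <<'E'
from h import *
d=load('t1');s=ctrl.get_state();R=Ro.from_rotvec(s['tool_rot']);p=s['position'];print(p)
for q in [(0,0,0),(0,.05,0),(0,-.05,0),(0,.095,-.07),(0,-.095,-.07),(0,.095,-.15)]:
    u=proj(d,p+R.apply(q))[0]; print(q,u,((u-[400,150])*2.5+[400,0]).round(), R.apply(q)+p)
print(dep(d,476,262),dep(d,490,258))
E
```

```text
[ 0.47010022 -0.24452896  0.18719757]
(0, 0, 0) [503.57133983 255.36868581] [659. 263.] [ 0.47010022 -0.24452896  0.18719757]
(0, 0.05, 0) [469.75036651 261.46350585] [574. 279.] [ 0.4601991  -0.19552121  0.18765361]
(0, -0.05, 0) [537.23424199 249.3023515 ] [743. 248.] [ 0.48000134 -0.29353671  0.18674153]
(0, 0.095, -0.07) [455.38210445 281.9818397 ] [538. 330.] [ 0.4228125  -0.15775932  0.25169486]
(0, -0.095, -0.07) [596.84682728 256.31323774] [892. 266.] [ 0.46043675 -0.34398878  0.2499619 ]
(0, 0.095, -0.15) [478.66831219 303.54642307] [597. 384.] [ 0.39026896 -0.16501085  0.32441579]
[ 0.44130785 -0.169817    0.30417221] [ 0.44985792 -0.19337905  0.28389206]
```

The fingers match the projection, so I'll advance and close.

```bash
python3 -m jog '[[[-1,0,30,0,0,0,87],[-2,-1,60,0,0,0,87],[-2,-1,85,0,0,0,87],[-2,-1,105,0,0,0,87],[-2,-1,117,0,0,0,87],[-2,-1,117,0,0,0,87],[-2,-1,117,0,0,0,87],[-2,-1,117,0,0,0,87],[-2,-1,117,0,0,0,70],[-2,-1,117,0,0,0,70]]]' 15; python3 - <<'E'
from h import *
to(TILE[0],pose(11.4,25),back=.0)
d=snap('top','t2');b=d['image'][:,:,::-1]; c=snap('scene','s2')['image'][:,:,::-1]
cv2.imwrite('pics/v6.png',np.hstack([cv2.resize(c[120:220,200:300],None,fx=4,fy=4),cv2.resize(b[200:300,430:530],None,fx=4,fy=4)]))
E
```

```text
time: 4.2
position: [0.5202, -0.2364, 0.0832]
tool_rot: [-0.266, 2.699, 0.068]
ft_force: [-0.3, -0.1, -0.3]
grip_width: 0.89
grip_force: 0.0
[1.6, -0.8, 0.9] [0.3, -0.3, -0.2] tcp [ 0.5194 -0.2374  0.0818]
```

View pics/v6.png

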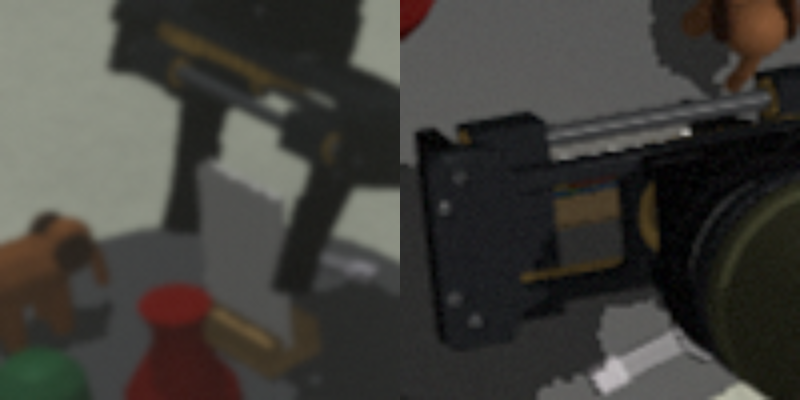

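The tile stands between the two fingers: in the scene half it is at (245,250), with fingers at (195,160) and (310,230). Closing now.

```bash
python3 -m jog '[[[0,0,0,0,0,0,50],[0,0,0,0,0,0,50],[0,0,0,0,0,0,50],[0,0,0,0,0,0,50],[0,0,0,0,0,0,50],[0,0,0,0,0,0,50]]]' 20; python3 - <<'E'
from h import *
p=ctrl.get_state()['position'];R=Ro.from_rotvec(ctrl.get_state()['tool_rot'])
g=p-R.apply([0,0,.019]);print(g, R.apply([0,1,0]),R.apply([0,0,1]))
up=np.array([0,0,1]); print('lift',R.inv().apply(up*.12)*1e3)
E
```

```text
time: 4.9
position: [0.5201, -0.2367, 0.0826]
tool_rot: [-0.265, 2.699, 0.068]
ft_force: [0.2, -1.6, 0.9]
grip_width: 0.647
grip_force: 20.0
[ 0.51238696 -0.23834011  0.09985246] [-0.19625757  0.98052639  0.00713858] [ 0.40849707  0.08837686 -0.90847106]
lift [ -50.14641472    0.85662968 -109.01652754]
```

```bash
python3 -m jog '[[[-4,0,-9,0,0,0,50],[-10,0,-22,0,0,0,50],[-20,0,-43,0,0,0,50],[-32,1,-70,0,0,0,50],[-45,1,-100,0,0,0,50],[-58,1,-127,0,0,0,50],[-58,1,-127,0,0,0,50],[-58,1,-127,0,0,0,50]]]'; python3 - <<'E'
from h import *
s=ctrl.get_state(); 
th=25; t=np.radians(th)
# tile at rest: rear foot xb; grasp pt along tile 66, mid thickness
xb=-6-50*np.tan(t); gx=xb+66*np.sin(t)-5*np.cos(t); gz=12+66*np.cos(t)+5*np.sin(t); print('grasp',xb,gx,gz)
R=pose(-3.5,0)
for up in (130,60):
  to(cw([gx-4,0,gz+up]),R)
to([.40,-.05,gz/1e3+.13],pose(4,12))
print(s['joint_positions'])
E
```

```text
time: 5.7
position: [0.5198, -0.2365, 0.2235]
tool_rot: [-0.266, 2.698, 0.068]
ft_force: [-0.5, -0.2, -1.9]
grip_width: 0.643
grip_force: 20.0
grasp -29.315382907749928 -5.954116568047013 73.9294052531224
[-31.3, 437.1, 60.1] [3.6, 24.6, 14.5] tcp [0.4863 0.2028 0.1849]
[-2.0, 436.6, 123.6] [3.6, 24.6, 14.5] tcp [0.4863 0.2028 0.1149]
[86.3, 205.7, 3.7] [2.7, 12.7, 6.9] tcp [ 0.4039 -0.0497  0.1853]
[ 0.37349828 -0.07802153  0.18975379  1.95902291 -0.34562246  0.97087162
  2.48742275]
```

```bash
python3 -m jog '[[[0,20,0,0,0,0,50],[0,50,0,0,1,1,50],[0,90,0,0,3,2,50],[0,130,0,1,5,3,50],[0,170,5,1,8,5,50],[0,210,10,2,11,7,50],[-5,250,20,2,14,9,50],[-10,290,30,3,17,11,50],[-15,330,40,3,20,13,50],[-20,360,48,4,22,14,50]]]'; python3 - <<'E'
from h import *
s=ctrl.get_state(); 
to(cw([-10,0,74+130]),pose(-3.5,0))
print(s['joint_positions'])
E
```

```text
time: 6.7
position: [0.4851, 0.1264, 0.188]
tool_rot: [0.085, 3.101, -0.007]
ft_force: [1.1, -0.3, -0.9]
grip_width: 0.644
grip_force: 20.0
[3.2, 76.4, 2.7] [-0.2, 2.3, 0.4] tcp [0.4862 0.2028 0.185 ]
[ 0.10946929  0.0145302  -0.43125548  1.87626865  0.02536283  1.21632117
  1.18617798]
```

```bash
python3 -m jog '[[[1,30,1,0,1,0,50],[2,60,2,0,2,0,50],[3,76,2,0,2,0,50],[3,76,2,0,2,0,50],[3,76,2,0,2,0,50],[3,76,2,0,2,0,50]]]'; python3 - <<'E'
from h import *
c=snap('scene','s3');t=snap('top','t3')
to(cw([-10,0,74+40]),pose(-3.5,0)); to(cw([-6,0,74]),pose(-3.5,0))
cv2.imwrite('pics/v7.png',np.hstack([cv2.resize(c['image'][140:400,300:500,::-1],None,fx=2.2,fy=2.2),cv2.resize(t['image'][130:300,100:260,::-1],(0,0),fx=572/170*.68,fy=572/170)]))
E
```

```text
time: 7.3
position: [0.4875, 0.1984, 0.1867]
tool_rot: [0.089, 3.132, -0.007]
ft_force: [-0.4, 0.0, -0.1]
grip_width: 0.645
grip_force: 20.0
[2.5, 4.3, 92.1] [-0.2, 0.5, 0.2] tcp [0.4862 0.2028 0.095 ]
[-1.1, 4.4, 132.1] [-0.2, 0.5, 0.2] tcp [0.4902 0.2026 0.055 ]
```

View pics/v7.png

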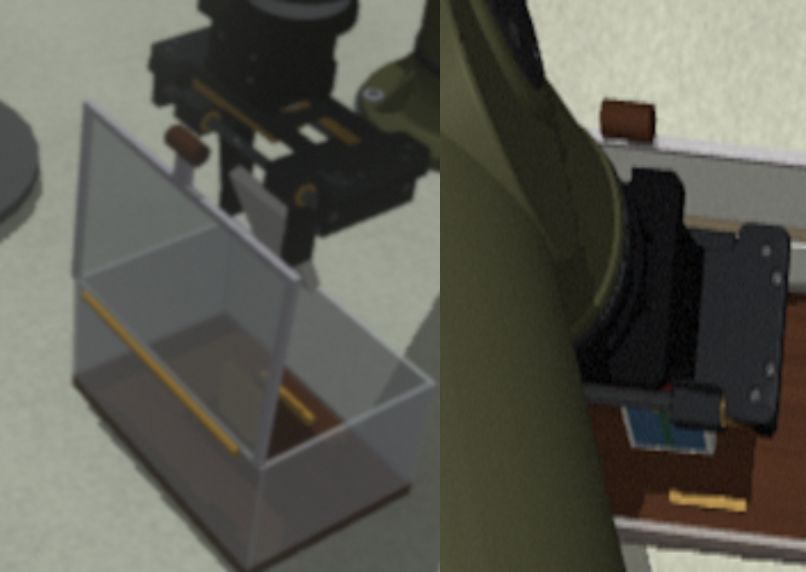

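The scene half shows the tile held at (262,205), leaning back as wanted and clear of the lid. The top half shows the picture at (668,430) facing the front, with the ledge at (706,500). Lowering.

```bash
python3 -m jog '[[[0,1,15,0,0,0,50],[1,2,35,0,0,0,50],[1,3,55,0,0,0,50],[1,3,75,0,0,0,50],[1,3,92,0,0,0,50],[1,3,105,0,0,0,50],[1,3,115,0,0,0,50],[1,3,120,0,0,0,50],[1,3,120,0,0,0,50],[1,3,120,0,0,0,50]]]'; python3 - <<'E'
from h import *
P=[]
for i in range(3):
    c=ctrl.get_image('scene'); s=ctrl.get_state();P.append(s['position'])
print(np.array(P).round(4),s['ft_force'])
to(cw([-9,0,74]),pose(-3.5,0),cmd=(np.mean(P,0),Ro.from_rotvec(s['tool_rot'])))
cv2.imwrite('pics/v8.png',cv2.resize(c['image'][220:370,350:500,::-1],None,fx=4,fy=4,interpolation=cv2.INTER_CUBIC))
E
```

```text
time: 8.4
position: [0.4883, 0.2032, 0.0677]
tool_rot: [0.085, 3.13, -0.004]
ft_force: [0.8, 1.0, -0.9]
grip_width: 0.639
grip_force: 20.0
[[0.4884 0.2033 0.068 ]
 [0.4884 0.2033 0.068 ]
 [0.4884 0.2033 0.068 ]] [-0.12771299 -0.4200832  -1.62784756]
[1.3, -0.6, 13.0] [-0.1, 0.6, 0.4] tcp [0.4872 0.2028 0.055 ]
```

View pics/v8.png

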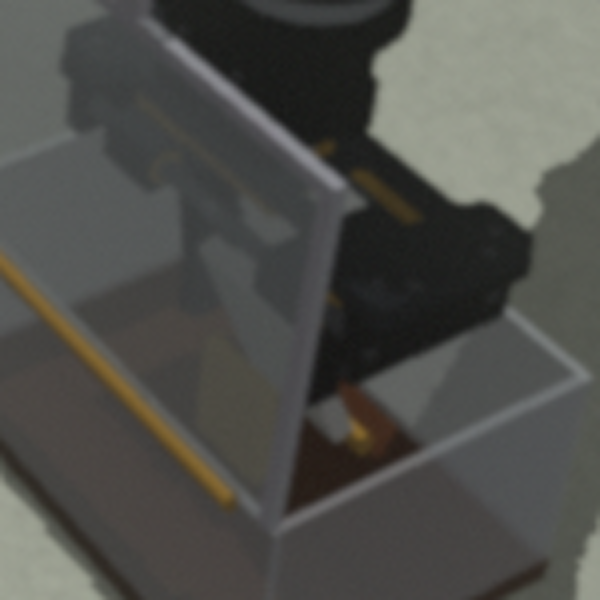

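The tile's foot is at about (335,425), next to the ledge's end at (358,435). I'll check these against the prediction.

```bash
python3 - <<'E'
from h import *
d=ctrl.get_image('scene')
for n,P in dict(rearfoot=[-31,-28,25],frontfoot=[-40,-28,29],ledge_b=[-46,-30,20],ledge_f=[-52,-30,20],rest=[-2,-20,62],rest2=[2,20,62],rim=[-75,-110,110],rimb=[75,-110,110]).items():
    print(n,((proj(d,cw(P))[0]-[350,220])*4).round())
E
```

```text
rearfoot [243. 360.]
frontfoot [260. 345.]
ledge_b [266. 353.]
ledge_f [277. 348.]
rest [207. 331.]
rest2 [260. 395.]
rim [223.  67.]
rimb [-70. 181.]
```

```bash
python3 - <<'E'
from h import *
d=ctrl.get_image('scene')
for n,P in dict(rearfoot=[-31,28,25],frontfoot=[-40,28,29],ledge_b=[-46,30,20],ledge_f=[-52,30,20],rest=[2,20,62],rest2=[2,-20,62],rim=[-75,110,110],rimb=[75,110,110],rimfm=[-75,-110,110]).items():
    print(n,((proj(d,cw(P))[0]-[350,220])*4).round())
E
```

```text
rearfoot [328. 442.]
frontfoot [346. 427.]
ledge_b [358. 440.]
ledge_f [370. 435.]
rest [260. 395.]
rest2 [199. 335.]
rim [589. 373.]
rimb [270. 532.]
rimfm [223.  67.]
```

The prediction matches to about a pixel. Slow descent to the floor next.

```bash
python3 -m jog '[[[0,0,3,0,0,0,50],[1,0,6,0,0,0,50],[1,0,8,0,0,0,50],[1,0,9,0,0,0,50],[1,0,10,0,0,0,50],[1,0,10,0,0,0,50]]]'; python3 -m jog '[[[0,0,1,0,0,0,50],[0,0,1,0,0,0,50],[0,0,1,0,0,0,50]]]';python3 -m jog '[[[0,0,0.7,0,0,0,50],[0,0,0.7,0,0,0,50],[0,0,0.7,0,0,0,50]]]'
```

```text
time: 9.25
position: [0.4869, 0.203, 0.057]
tool_rot: [0.085, 3.132, -0.005]
ft_force: [-0.1, 0.3, -0.6]
grip_width: 0.642
grip_force: 20.0
time: 9.55
position: [0.487, 0.203, 0.0562]
tool_rot: [0.085, 3.131, -0.004]
ft_force: [0.2, -0.1, -1.1]
grip_width: 0.641
grip_force: 20.0
time: 9.85
position: [0.4869, 0.203, 0.0555]
tool_rot: [0.085, 3.131, -0.005]
ft_force: [-0.1, 0.1, -1.2]
grip_width: 0.641
grip_force: 20.0
```

```bash
for i in 1 2 3; do python3 -m jog '[[[0,0,0.7,0,0,0,50],[0,0,0.7,0,0,0,50],[0,0,0.7,0,0,0,50]]]' | grep -E "pos|ft"; done
```

```text
position: [0.4869, 0.203, 0.0548]
ft_force: [-0.3, -0.5, 0.0]
position: [0.4871, 0.2031, 0.0543]
ft_force: [0.5, -0.1, 0.7]
position: [0.4874, 0.2031, 0.054]
ft_force: [-0.6, -0.5, 5.5]
```

Foot contact on the floor came at z≈0.0543, against 0.055 predicted. Easing up slightly, then sliding towards the rest.

```bash
python3 -m jog '[[[0,0,-0.6,0,0,0,50],[-0.7,0,-0.6,0,0,0,50],[-1,0,-0.6,0,0,0,50],[-1,0,-0.6,0,0,0,50]]]' | grep -E "pos|ft"; for i in 1 2 3; do python3 -m jog '[[[-0.7,0,0,0,0,0,50],[-0.7,0,0,0,0,0,50],[-0.7,0,0,0,0,0,50]]]' | grep -E "pos|ft"; done
```

```text
position: [0.4875, 0.203, 0.0539]
ft_force: [-1.5, -1.0, 3.9]
position: [0.4881, 0.203, 0.0538]
ft_force: [-3.3, -0.8, 3.3]
position: [0.4894, 0.203, 0.0539]
ft_force: [-2.7, 0.1, 3.0]
position: [0.4903, 0.2029, 0.054]
ft_force: [-0.8, 0.0, 0.4]
```

```bash
for i in 1 2 3; do python3 -m jog '[[[-0.7,0,0,0,0,0,50],[-0.7,0,0,0,0,0,50],[-0.7,0,0,0,0,0,50]]]' | grep -E "pos|ft"; done; python3 - <<'E'
from h import *
c=snap('scene','s4')
cv2.imwrite('pics/v9.png',cv2.resize(c['image'][220:350,380:480,::-1],None,fx=6,fy=6,interpolation=cv2.INTER_CUBIC)[150:750])
E
```

```text
position: [0.491, 0.2028, 0.054]
ft_force: [-1.3, 0.3, 0.5]
position: [0.4915, 0.2027, 0.054]
ft_force: [-0.6, 0.8, 0.6]
position: [0.4917, 0.2027, 0.054]
ft_force: [-1.9, 0.2, 1.1]
```

```bash
for i in 1 2; do python3 -m jog '[[[-0.7,0,0,0,0,0,50],[-0.7,0,0,0,0,0,50],[-0.7,0,0,0,0,0,50]]]' | grep -E "pos|ft"; done
```

```text
position: [0.4919, 0.2027, 0.0539]
ft_force: [-5.9, 0.1, 3.3]
position: [0.4919, 0.2027, 0.0538]
ft_force: [-7.5, 0.0, 4.2]
```

The back is firmly against the rest. Relieving the push, then opening.

```bash
python3 -m jog '[[[0.9,0,0,0,0,0,50],[0.9,0,0,0,0,0,50],[0.9,0,0,0,0,0,50]]]' 5; python3 -m jog '[[[0,0,0,0,0,0,58],[0,0,0,0,0,0,60],[0,0,0,0,0,0,63],[0,0,0,0,0,0,67],[0,0,0,0,0,0,72],[0,0,0,0,0,0,72],[0,0,0,0,0,0,72]]]'
```

```text
time: 13.9
position: [0.4922, 0.2027, 0.0538]
tool_rot: [0.085, 3.132, -0.005]
ft_force: [-4.6, -0.2, 1.7]
grip_width: 0.641
grip_force: 5.0
time: 14.6
position: [0.4927, 0.2027, 0.0541]
tool_rot: [0.085, 3.131, -0.004]
ft_force: [-0.3, -0.6, -0.4]
grip_width: 0.821
grip_force: 0.0
```

Released with the forces at zero. Retreating up, then forwards, for a look.

```bash
python3 -m jog '[[[0,0,-3,0,0,0,72],[0,0,-10,0,0,0,72],[0,0,-25,0,0,0,72],[0,0,-50,0,0,0,72],[0,0,-80,0,0,0,72],[0,0,-120,0,0,0,72],[10,0,-160,0,0,0,72],[50,-30,-200,0,0,0,60],[90,-80,-240,0,0,0,60],[100,-150,-250,0,0,0,60]]]'; python3 -m jog '[[[0,-50,0,0,0,0,60],[0,-100,0,0,0,0,60],[0,-120,0,0,0,0,60],[0,-120,0,0,0,0,60]]]'; python3 - <<'E'
from h import *
c=snap('scene','s5');t=snap('top','t5')
cv2.imwrite('pics/v10.png',np.hstack([cv2.resize(c['image'][180:400,330:500,::-1],None,fx=2.6,fy=2.6)[:560],cv2.resize(t['image'][150:310,130:290,::-1],(0,0),fx=2.2,fy=3.5)[:560]])[:,:800])
E
```

```text
time: 15.6
position: [0.4005, 0.1096, 0.2912]
tool_rot: [0.076, 3.126, -0.002]
ft_force: [1.7, -1.3, 0.2]
grip_width: 0.704
grip_force: 0.0
time: 16.0
position: [0.3947, -0.0151, 0.2889]
tool_rot: [0.095, 3.129, -0.005]
ft_force: [1.4, 0.5, -0.6]
grip_width: 0.69
grip_force: 0.0
```

View pics/v10.png

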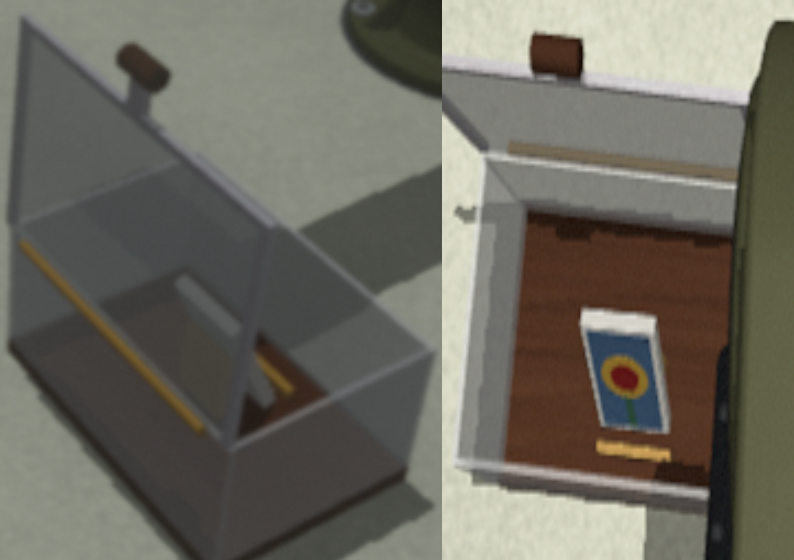

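The tile leans squarely, picture to the front: it is at (625,375) in the top half, centred over the ledge at (633,450). The pull is at scene pixel (385,206) and top pixel (181.8,165.4), so the lid hasn't moved. Fixing the lid angle.

```bash
python3 - <<'E'
from h import *
s=load('s5');t=load('t5')
pl=lambda q:cw([75-176*np.cos(q),0,112.5+176*np.sin(q)])
for q in (1.48,1.51,1.54,1.57): print(q,pl(q),proj(s,pl(q))[0].round(1),proj(t,pl(q))[0].round(1))
K1=[K@np.c_[R,tt] for K,R,tt in(cam(s),cam(t))]
X=cv2.triangulatePoints(K1[0],K1[1],np.array([[385.],[206.2]]),np.array([[181.8],[165.4]]));print((X[:3]/X[3]).ravel())
print(dep(t,181.8,165),dep(s,385,206))
R=pose(-3.5,0)
to(pl(1.52)+[0,0,.07],R); to(pl(1.52),R)
E
```

```text
1.48 [0.55513126 0.1985889  0.28777503] [388.3 204. ] [181.5 170.8]
1.51 [0.56038605 0.1982669  0.28817484] [385.1 204.9] [181.9 166.8]
1.54 [0.56565044 0.19794432 0.28841655] [381.9 205.9] [182.4 162.9]
1.57 [0.5709197  0.19762144 0.28849994] [378.6 207. ] [183. 159.]
[0.56204072 0.1993656  0.2873583 ]
[0.56048004 0.19649046 0.29496897] [0.56766383 0.20631881 0.29363304]
[-155.9, 218.1, -49.5] [-0.1, 0.6, 0.4] tcp [0.5621 0.1982 0.3393]
[-155.2, 218.3, 20.5] [-0.1, 0.6, 0.4] tcp [0.5621 0.1982 0.2693]
```

```bash
python3 -m jog '[[[0,20,-40,0,0,0,60],[-30,60,-55,0,0,0,60],[-80,110,-55,0,0,0,60],[-120,160,-55,0,0,0,60],[-156,218,-55,0,0,0,60],[-156,218,-52,0,0,0,60],[-156,218,-50,0,1,0,60],[-156,218,-50,0,1,0,60],[-156,218,-50,0,1,0,60],[-156,218,-50,0,1,0,60]]]'; python3 - <<'E'
from h import *
pl=lambda q:cw([75-176*np.cos(q),0,112.5+176*np.sin(q)])
to(pl(1.52),pose(-3.5,0))
E
```

```text
time: 17.1
position: [0.5618, 0.1965, 0.3392]
tool_rot: [-0.087, -3.133, 0.004]
ft_force: [0.2, -1.1, -0.2]
grip_width: 0.693
grip_force: 0.0
[-0.8, 1.9, 69.9] [-0.2, -0.4, 0.3] tcp [0.5621 0.1982 0.2693]
```

```bash
python3 -m jog '[[[0,2,20,0,0,0,60],[-1,2,45,0,0,0,60],[-1,2,60,0,0,0,60],[-1,2,69,0,0,0,60],[-1,2,70,0,0,0,60],[-1,2,70,0,0,0,40]]]' 8;  python3 -m jog '[[[0,0,0,0,0,0,24],[0,0,0,0,0,0,24],[0,0,0,0,0,0,24],[0,0,0,0,0,0,24],[0,0,0,0,0,0,24]]]'; python3 - <<'E'
from h import *
s=ctrl.get_state();p0=s['position'];R0=Ro.from_rotvec(s['tool_rot']);pl=lambda q:cw([75-176*np.cos(q),0,112.5+176*np.sin(q)])
g=p0-R0.apply([0,0,.019]);print(g,pl(1.52))
for q in (1.45,1.38,1.3,1.2,1.1,1.0,.9,.8,.7,.6,.5,.4,.3,.2,.1,.05,.02,0): print(q,(R0.inv().apply(pl(q)-pl(1.52))*1e3).round(0))
E
```

```text
time: 17.7
position: [0.563, 0.1989, 0.2691]
tool_rot: [-0.086, -3.133, 0.003]
ft_force: [1.1, 0.0, -0.1]
grip_width: 0.656
grip_force: 0.0
time: 18.2
position: [0.5631, 0.1971, 0.2686]
tool_rot: [-0.088, -3.132, 0.008]
ft_force: [-0.2, -4.9, 3.3]
grip_width: 0.318
grip_force: 8.0
[0.56328059 0.19716895 0.28762699] [0.56214001 0.19815943 0.28827299]
1.45 [12.  0.  1.]
1.38 [24.  0.  3.]
1.3 [38.  0.  6.]
1.2 [55.  0. 12.]
1.1 [71.  0. 19.]
1.0 [86.  1. 28.]
0.9 [100.   1.  39.]
0.8 [113.   1.  50.]
0.7 [125.   1.  63.]
0.6 [136.   1.  77.]
0.5 [145.   1.  93.]
0.4 [152.   1. 108.]
0.3 [158.   1. 125.]
0.2 [162.   2. 142.]
0.1 [165.   2. 160.]
0.05 [166.   2. 168.]
0.02 [166.   2. 174.]
0 [166.   2. 177.]
```

The pull is pinched (27.7 mm). Swinging the lid down along the arc.

```bash
python3 -m jog '[[[3,-1,0,0,0,0,24],[7,-1,0,0,0,0,24],[12,-1,1,0,0,0,24],[18,-1,2,0,0,0,24],[24,-1,3,0,0,0,24],[31,-1,4.5,0,0,0,24],[38,-1,6,0,0,0,24],[46,-1,9,0,0,0,24],[55,-1,12,0,0,0,24],[63,-1,15.5,0,0,0,24]]]'; python3 - <<'E'
from h import *
s=ctrl.get_state();p0=s['position'];R0=Ro.from_rotvec(s['tool_rot']);pl=lambda q:cw([75-176*np.cos(q),0,112.5+176*np.sin(q)])
g=p0-R0.apply([0,0,.019]);c=cw([75,0,112.5]);v=g-c;print(g,'q',np.arctan2(v[2],np.hypot(v[0],v[1])),np.linalg.norm(v))
for q in (1.15,1.1,1.0,.9,.8,.7,.6): print(q,(R0.inv().apply(pl(q)-g)*1e3).round(1))
E
```

```text
time: 19.2
position: [0.4987, 0.2012, 0.2525]
tool_rot: [-0.085, -3.131, 0.005]
ft_force: [1.4, -5.3, -2.2]
grip_width: 0.325
grip_force: 8.0
[0.49887711 0.20121461 0.27146798] q 1.1440952635167108 0.1746256021560065
1.15 [-0.4  0.8 -1.7]
1.1 [7.5 0.9 2.2]
1.0 [22.7  1.  11.1]
0.9 [36.9  1.1 21.4]
0.8 [50.1  1.3 33.2]
0.7 [61.9  1.4 46.1]
0.6 [72.4  1.5 60.2]
```

```bash
python3 -m jog '[[[7,-1,3,0,0,0,24],[14,-1,6.5,0,0,0,24],[22,-1,11,0,0,0,24],[30,-1,16,0,0,0,24],[37,-1,21.5,0,0,0,24],[44,-1,27.5,0,0,0,24],[50,-1,33,0,0,0,24],[56,-1,39.5,0,0,0,24],[62,-1,46,0,0,0,24],[67,-1,53,0,0,0,24]]]' 12; python3 - <<'E'
from h import *
s=ctrl.get_state();p0=s['position'];R0=Ro.from_rotvec(s['tool_rot']);pl=lambda q:cw([75-176*np.cos(q),0,112.5+176*np.sin(q)])
g=p0-R0.apply([0,0,.019]);c=cw([75,0,112.5]);v=g-c;print(g,'q',np.arctan2(v[2],np.hypot(v[0],v[1])),np.linalg.norm(v))
for q in (.65,.6,.5,.4,.3,.25,.2): print(q,(R0.inv().apply(pl(q)-g)*1e3).round(1))
E
```

```text
time: 20.2
position: [0.4317, 0.2053, 0.2009]
tool_rot: [-0.084, -3.133, 0.001]
ft_force: [2.2, 2.3, -1.1]
grip_width: 0.321
grip_force: 12.0
[0.43181666 0.20526755 0.21989287] q 0.6562414201281825 0.17601254681706
0.65 [0.6 0.9 0.9]
0.6 [5.7 0.9 8.1]
0.5 [14.8  1.  23.1]
0.4 [22.3  1.1 39. ]
0.3 [28.2  1.1 55.6]
0.25 [30.6  1.2 64.1]
0.2 [32.5  1.2 72.7]
```

```bash
python3 -m jog '[[[5,0,7,0,0,0,24],[9,0,14,0,0,0,24],[14,0,22,0,0,0,24],[18,0,30,0,0,0,24],[22,0,38,0,0,0,24],[25,0,46,0,0,0,24],[28,0,54,0,0,0,24],[30,0,62,0,0,0,24],[32,0,69,0,0,0,24],[33,0,75,0,0,0,24]]]'; python3 - <<'E'
from h import *
s=ctrl.get_state();p0=s['position'];R0=Ro.from_rotvec(s['tool_rot']);pl=lambda q:cw([75-176*np.cos(q),0,112.5+176*np.sin(q)])
g=p0-R0.apply([0,0,.019]);c=cw([75,0,112.5]);v=g-c;print(g,'q',np.arctan2(v[2],np.hypot(v[0],v[1])),np.linalg.norm(v))
for q in (.15,.1,.05,.02,0): print(q,(R0.inv().apply(pl(q)-g)*1e3).round(1))
E
```

```text
time: 21.2
position: [0.3987, 0.2073, 0.1259]
tool_rot: [-0.084, -3.133, -0.0]
ft_force: [1.9, 6.8, -0.5]
grip_width: 0.317
grip_force: 12.0
[0.39882416 0.20725297 0.14492299] q 0.18578639969610905 0.17552556939731134
0.15 [1.5 0.9 6.1]
0.1 [ 2.5  0.9 14.9]
0.05 [ 3.1  0.9 23.6]
0.02 [ 3.2  0.9 28.9]
0 [ 3.3  0.9 32.4]
```

```bash
python3 -m jog '[[[1,1,4,0,0,0,24],[2,1,8,0,0,0,24],[2,1,12,0,0,0,24],[2,1,15,0,0,0,24],[3,1,18,0,0,0,24],[3,1,21,0,0,0,24],[3,1,23,0,0,0,24],[3,1,25,0,0,0,24],[3,1,26.5,0,0,0,24],[3,1,27.5,0,0,0,24]]]'; python3 -m jog '[[[0,0,0.5,0,0,0,24],[0,0,1,0,0,0,24],[0,0,1.5,0,0,0,24],[0,0,2,0,0,0,24],[0,0,2,0,0,0,24]]]'
```

```text
time: 22.2
position: [0.3957, 0.2074, 0.0987]
tool_rot: [-0.085, -3.133, 0.002]
ft_force: [1.9, 5.4, -0.3]
grip_width: 0.321
grip_force: 12.0
time: 22.7
position: [0.3957, 0.2075, 0.0967]
tool_rot: [-0.085, -3.133, 0.002]
ft_force: [1.4, 5.1, 0.2]
grip_width: 0.318
grip_force: 12.0
```

```bash
for i in 1 2 3 4; do python3 -m jog '[[[0,0,0.4,0,0,0,24],[0,0,0.8,0,0,0,24],[0,0,0.8,0,0,0,24]]]' | grep -E "pos|ft"; done
```

```text
position: [0.3957, 0.2074, 0.0959]
ft_force: [2.1, 5.1, -0.6]
position: [0.3957, 0.2074, 0.0951]
ft_force: [1.3, 4.7, 0.1]
position: [0.3957, 0.2075, 0.0943]
ft_force: [1.4, 5.2, -0.6]
position: [0.3957, 0.2074, 0.0939]
ft_force: [0.9, 5.9, 2.4]
```

```bash
for i in 1 2; do python3 -m jog '[[[0,0,0.4,0,0,0,24],[0,0,0.8,0,0,0,24],[0,0,0.8,0,0,0,24]]]' | grep -E "pos|ft"; done
```

```text
position: [0.3957, 0.2074, 0.0937]
ft_force: [-2.0, 3.6, 7.6]
position: [0.3957, 0.2075, 0.0936]
ft_force: [-2.8, 3.7, 14.7]
```

Lid seated. Opening, then withdrawing straight up.

```bash
python3 -m jog '[[[0,0,-1.5,0,0,0,24],[0,0,-1.5,0,0,0,32],[0,0,-1.5,0,0,0,45],[0,0,-1.5,0,0,0,60],[0,0,-1.5,0,0,0,60],[0,0,-1.5,0,0,0,60],[0,0,-1.5,0,0,0,60]]]'; python3 -m jog '[[[0,0,-3,0,0,0,60],[0,0,-12,0,0,0,60],[0,0,-30,0,0,0,60],[0,0,-60,0,0,0,60],[0,0,-100,0,0,0,60],[0,-30,-140,0,0,0,60],[0,-80,-150,0,0,0,60],[0,-130,-150,0,0,0,60],[0,-180,-150,0,0,0,60],[0,-200,-150,0,0,0,60]]]'; python3 -m jog '[[[0,0,0,0,0,0,60],[0,-50,0,0,0,0,60],[0,-50,0,0,0,0,60],[0,-50,0,0,0,0,60]]]' | grep pos; python3 - <<'E'
from h import *
c=snap('scene','s6');t=snap('top','t6')
cv2.imwrite('pics/v11.png',np.hstack([cv2.resize(c['image'][150:400,170:500,::-1],None,fx=1.5,fy=1.5)[:375],cv2.resize(t['image'][150:310,120:290,::-1],(0,0),fx=1.75,fy=375/160)[:375]])[:,:800])
q=0;P=cw([75-176,0,112.5]);print(proj(c,P)[0],proj(t,P)[0],((proj(c,P)[0]-[170,150])*1.5),((proj(t,P)[0]-[120,150])*[1.75,375/160]+[495,0]))
E
```

```text
time: 25.2
position: [0.3953, 0.2063, 0.0931]
tool_rot: [-0.086, -3.131, 0.005]
ft_force: [0.1, 0.1, -0.3]
grip_width: 0.664
grip_force: 0.0
time: 26.2
position: [0.3853, 0.0028, 0.245]
tool_rot: [-0.095, -3.133, 0.005]
ft_force: [0.1, -0.4, 0.1]
grip_width: 0.686
grip_force: 0.0
position: [0.3833, -0.0422, 0.2445]
[460.50561006 265.47821791] [199.84391072 304.49252458] [435.75841509 173.21732686] [634.72684375 362.09185449]
```

View pics/v11.png

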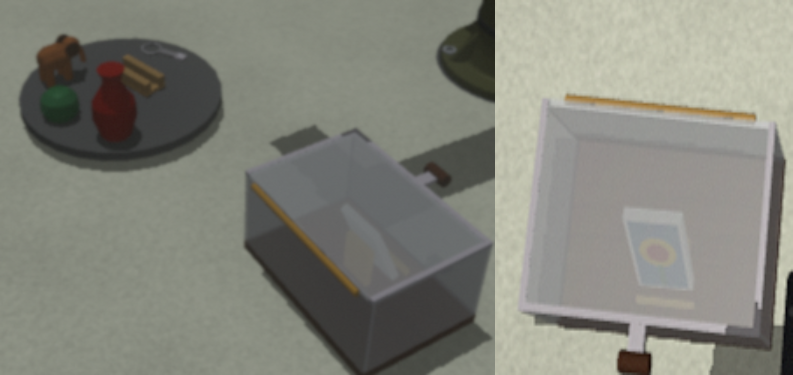

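The lid is closed: the pull is at (436,174) in the scene half and (635,362) in the top half, exactly where predicted for angle 0. The tile leans squarely inside, and the other items are undisturbed.

```bash
python3 -c "
from bench import ctrl
print(ctrl.close_job())"
```

```text
the job is handed in; nothing more can be done
None
```

The job is done and handed in: the tile leans squarely against the brass rest with its picture to the front, the lid was lowered gently and is fully closed, and the vase, paperweight, elephant and keyring were left where they were.

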